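# Unpin the die carrier of a desk punch

### The arm

A 6-joint arm with a two-finger parallel gripper is mounted at the origin on the work surface. World frame = base frame: x ahead of the robot, y to its left, z up, the work surface at z = 0. Lengths are in mm, angles in degrees, forces in N, time in s.
With the tool pointing down it reaches from about 275 to 725 mm from the base axis. Payload 15.9 kg.
Tool frame: the origin (TCP) lies midway between the tips of the shut fingers; the grasp point (between the pads) lies 19 mm behind it (bot.grasp_offset is the distance from the TCP to the grasp point, in mm); z points along the fingers, y is the direction in which the jaws open and shut (so a half turn about z gives the same grasp; the last joint's range is limited). The gripper opens to 85 mm and grips with 20 to 120 N. Pads are 22 mm wide; open, the fingers measure 114 mm over their backs; the gripper's body (76 mm by 85 mm) begins 54 mm behind the grasp point. The pads swing forward as they close: fully open they stand 13 mm farther back than shut.
Start: joints at [-65.718, 12.198, -1.971, 75.831, 0, 90], TCP at [205.606, -455.754, 231.306] pointing down, gripper open.
Joint ranges: [-170.91, 170.91], [-42.67, 98.43], [-65.05, 77.54], [-120.47, 116.71], [-90, 82.35], [-180, 180]. Speed limits (degrees/s): [108.29, 108.29, 136.94, 147.25, 180, 180].

### API

Orientations are given as [roll, pitch, yaw] about the fixed x, y, z axes, in that order (R = Rz(yaw) Ry(pitch) Rx(roll)).
In Python, from bench import bot, kinematics, get_image, camera_model, order gives the robot as it stands. Calls block until the motion is done:
- bot.reach(position, orientation): joint-space move of the TCP to a pose.
- bot.move_l(position, rot=None, feed=150, guard=None): straight line of the TCP; rot=None keeps the orientation; feed is the mean speed in mm/s. With guard (N) it stops when the force on the tool has changed by that much, and returns True; else False.
- bot.move_j(angles): joint-space move.
- bot.move_gripper(opening, strength=None): finger opening in mm; strength is the grip in N (None keeps the last); returns when the fingers have stopped.
- bot.dwell(seconds).
- kinematics.ik(position, orientation): joint angles nearest the present ones, or None.
- bot.get_obs(): the state.
- get_image(name): name is "side" or "top"; returns the picture (420x560x3 uint8, red, green, blue); there is no depth.
- camera_model(name): a dict with "camera_matrix" (3x3 intrinsics, pixels), "dist_coeffs" ([k1, k2, p1, p2, k3] as OpenCV has them; the pictures are not rectified), "world_from_camera" (4x4, takes a point from camera to world coordinates). Camera axes: x right, y up, looking along -z (the intrinsics and any distortion apply to the point x, -y, -z); pixel columns grow to the right and rows downward; lengths in mm; the calibration is good to about 2 mm. A picture is of the moment at which its call begins. camera_model takes no time and is no camera call.
A pose or a line that the arm cannot do raises bot.Unreachable and nothing moves.
- order.close_job(): hands the job in, once; it reports no verdict.
The state is a dict: "clock": time; "joint_pos": joint angles; "qd": joint speeds; "effort": joint torques, N m; "tcp_pos": TCP position; "eef_rot": TCP orientation; "ft_force": force on the tool from outside, world axes, zero at the start; "ft_torque": the same for the moment, N m; "finger_gap": finger opening in mm.
Only numpy, scipy, OpenCV 4.12 (cv2) and the standard library are available. Lean on these libraries where they do the work, as an engineer would, in place of code of your own. Each camera call takes 0.05 s, during which the arm holds its last target.

### The job

Of the two desk punches, work on the one that holds the die carrier with the blue tab. Pull its yellow sprung plunger handle straight up, twist it a quarter turn so that it stays latched up, and let go of it; then pull the blue-tabbed carrier out of the punch by its tab and lay it gently in the middle of the green mat, flat with the tab upward. Let go of it and leave the plunger latched up; leave the other punch, its orange-tabbed carrier, the stamp and the memo box alone.

Things in the scene. Friction and masses are not known exactly. Their poses are not given: they have to be found in the camera images.
- blue_handle (a point): Centre of the yellow plunger handle on the blue-tabbed carrier's punch: a bar 38 mm long (x), 12 thick (y), 30 tall (z, up), starting within 12 degrees of the carrier's line. Down, this point is 77 mm above the desk and the bar's underside 8 mm above two steel sleeve blocks reaching 20 mm either side. It turns about the vertical through this point. Pulling takes 4 to 8 N.
- blue_lift (a joint): Height of that plunger in m: 0 down (its pin locks the carrier), 0.024 upper stop. Raised 0.016 or more it turns freely either way (stops at 97 degrees); turned 60 to 90 degrees and let go, its cross pin rests on the sleeve and it stays up at about 0.014. Let go unturned, it springs back.
- blue_punch: Grey punch fixed to the desk, 205 x 100 mm; origin on the desk under the plunger axis, x axis away from the tab. Its channel roof is 38 mm high, ends 28 mm from the origin on the tab's side. Rear part and lever, 100 mm high, lie 45 to 161 mm from the origin in +x.
- blue_mid (a point): Centre of the blue-tabbed carrier's plate: 130 mm long (x), 50 wide (y), 12 thick (z, up), 0.10 to 0.19 kg. Its upright tab, to grip, is 28 mm long (x), 12 thick (y), 45 tall, centred 50 mm from here in -x and 28.5 mm higher. Plate starts 12 mm above the desk in a straight channel (3 mm play a side) and slides out in its -x; after 56 mm it is clear of the roof and can be lifted.
- mat: Green rectangular mat fixed on the desk, 220 mm (x) by 160 mm (y), 3 mm thick; origin at the centre of its underside, on the desk.
- orange_mid (a point): Centre of the other die carrier, the same but with an orange tab, pinned in the other, identical punch; to be left alone.
- orange_lift (a joint): Height of the other punch's plunger, 0 down; to be left alone.
- stamp_mid (a point): Centre of a wooden hand stamp standing on the desk, 38 mm in diameter, 76 mm tall; to be left alone.
- memo_mid (a point): Centre of a clear memo box with yellow paper, 90 x 90 mm, 50 mm tall; to be left alone.
Mind the look-alikes: they are no part of the job. Leave any pink or turquoise look-alike of the part that bears blue_mid alone.

How it is judged (in metres and radians):
On the way:
1. the blue punch's plunger is latched up and let go (value of joint blue_lift above 0.01 m and contact force between the fingers and anything else below 0.3 N), for 0.25 s.
At the end, for the whole second after the job is handed in: The plunger of the blue punch stands latched up (over 10 mm), and the blue-tabbed carrier lies flat (within 7 degrees), tab up, at rest and released on the green mat, its centre within 60 mm along and 45 mm across of the mat's centre (value of joint blue_lift above 0.01 m and x of blue_mid in the frame of mat between -0.06 and 0.06 m and y of blue_mid in the frame of mat between -0.045 and 0.045 m and height (world z) of blue_mid below 0.015 m and angle between blue_mid's own z axis and vertical below 0.12 rad and linear speed of blue_carrier below 0.02 m/s); the robot touches nothing.
It fails at once if the other punch's plunger is raised by more than 5 mm (value of joint orange_lift above 0.005 m).
It fails at once if the orange-tabbed carrier moves by more than 20 mm (distance of orange_mid from where it was at the start of the episode above 0.02 m).
It fails at once if the stamp moves by more than 30 mm (distance of stamp_mid from where it was at the start of the episode above 0.03 m).
It fails at once if the memo box moves by more than 30 mm (distance of memo_mid from where it was at the start of the episode above 0.03 m).
It fails at once if the blue-tabbed carrier is let fall (free of the fingers and moving at over 0.7 m/s, a drop of more than about 25 mm) (linear speed of blue_carrier above 0.7 m/s and contact force between the fingers and blue_carrier below 0.1 N).
It also fails if it takes over 54 s, if anything falls off the work surface, if the arm or the gripper's body presses on something with over 40 N, if the wrist force passes 120 N, or if a joint passes its speed limit or range.

## Working session

There is one attempt and no reset: what is moved stays moved. The work goes in short steps, each a Python script; the robot and the scene stay as the last script left them, time stands still between calls to the robot, and variables do not carry over. Pictures are saved under pics/ and viewed, and the job is handed in when it is done.

```bash
mkdir -p pics; ls
python3 - <<'E'
from bench import bot,get_image,camera_model
import cv2
for n in("top","side"):
    im=get_image(n); cv2.imwrite(f"pics/{n}0.png",im[:,:,::-1]); print(camera_model(n))
print(bot.get_obs())
E
```

```text
pics
{'camera_matrix': array([[524.2176497 ,   0.        , 271.93687563],
       [  0.        , 524.2176497 , 210.78299192],
       [  0.        ,   0.        ,   1.        ]]), 'dist_coeffs': array([-0.0101021,  0.       ,  0.       ,  0.       ,  0.       ]), 'world_from_camera': array([[-1.97630078e-02,  9.86653256e-01, -1.61631608e-01,
         3.64034579e+02],
       [-9.99738376e-01, -2.13637200e-02, -8.17133817e-03,
        -7.03897962e+01],
       [-1.15153298e-02,  1.61427831e-01,  9.86817335e-01,
         1.27661932e+03],
       [ 0.00000000e+00,  0.00000000e+00,  0.00000000e+00,
         1.00000000e+00]])}
{'camera_matrix': array([[422.41930067,   0.        , 279.44635839],
       [  0.        , 422.41930067, 209.34323005],
       [  0.        ,   0.        ,   1.        ]]), 'dist_coeffs': array([-0.05022605,  0.        ,  0.        ,  0.        ,  0.        ]), 'world_from_camera': array([[-9.98342869e-01,  3.53402794e-02, -4.54156426e-02,
         5.09580650e+02],
       [-5.70794984e-02, -5.07876471e-01,  8.59536748e-01,
         7.78647599e+02],
       [ 7.31073255e-03,  8.60704685e-01,  5.09052059e-01,
         5.71366439e+02],
       [ 0.00000000e+00,  0.00000000e+00,  0.00000000e+00,
         1.00000000e+00]])}
{'clock': 0.1, 'joint_pos': array([-6.57157137e+01,  1.22218327e+01, -2.00399893e+00,  7.58308759e+01,
       -8.89303492e-04,  8.99995544e+01]), 'qd': array([-0.07424812, -0.06399819,  0.00247477,  0.02617927, -0.08234394,
       -0.0082164 ]), 'effort': array([ 9.43954547e-04, -6.87247038e+01,  4.87804949e+01,  1.22983125e-02,
       -2.61915835e-05,  1.96210578e-06]), 'tcp_pos': array([ 205.50438075, -455.48668224,  230.87143668]), 'eef_rot': array([-1.79943292e+02,  8.88862004e-04,  2.42847328e+01]), 'ft_force': array([-0.48207731, -0.71058464, -0.12063446]), 'ft_torque': array([ 0.00057258, -0.04934539, -0.01547491]), 'finger_gap': 85.92181857370713}
```

View pics/top0.png

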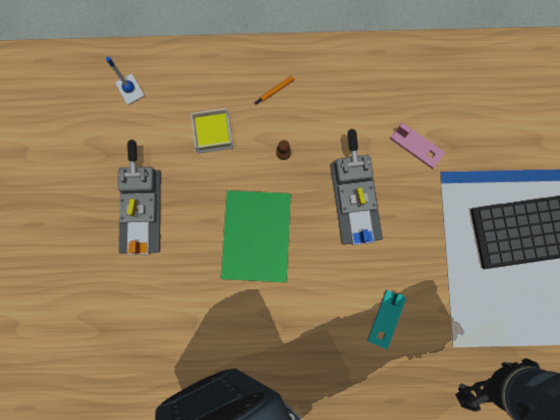

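View pics/side0.png

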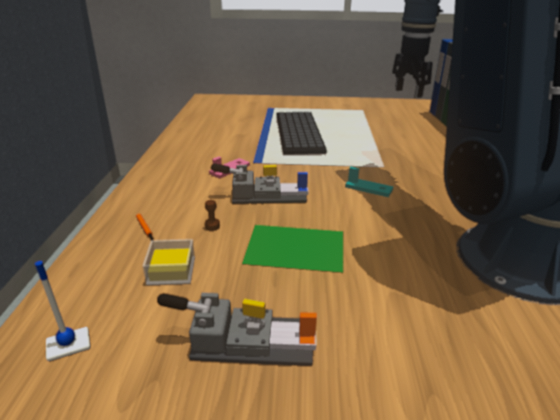

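The top view shows the blue-tab punch at about (357,200), with the tab at (362,237) and the handle at (361,197). The mat is at about (256,237). I'll enlarge these areas.

Run:
```python
import cv2
a=cv2.imread("pics/top0.png"); 
c=a[120:255,310:410]; cv2.imwrite("pics/topc.png",cv2.resize(c,None,fx=4.4,fy=4.4,interpolation=cv2.INTER_CUBIC))
b=cv2.imread("pics/side0.png"); c=b[145:215,200:330]; cv2.imwrite("pics/sidec.png",cv2.resize(c,None,fx=6,fy=6,interpolation=cv2.INTER_CUBIC))
```

```text
(no output)
```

View pics/topc.png

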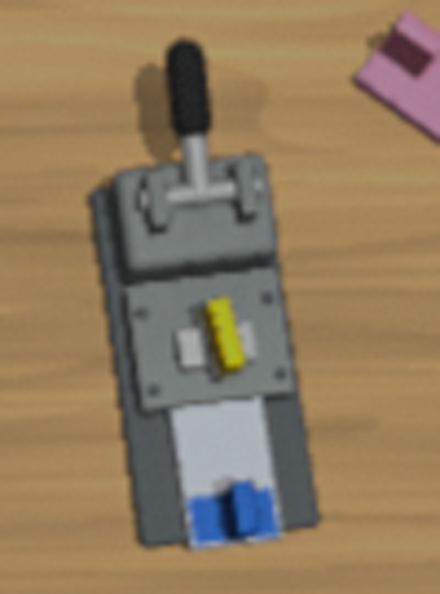

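View pics/sidec.png

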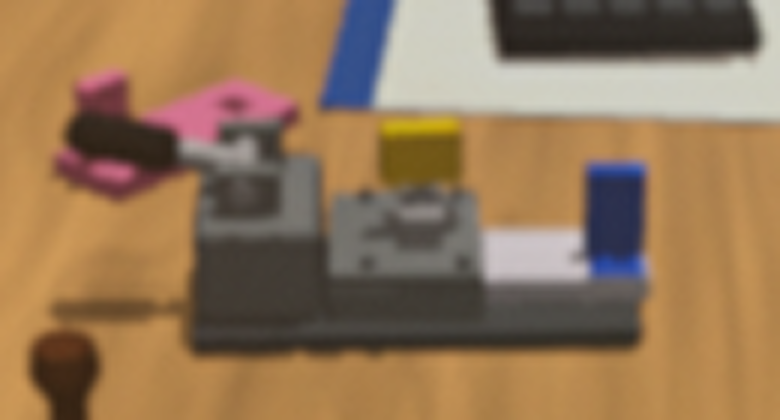

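```bash
cat > h.py <<'E'
import numpy as np,cv2
from bench import bot,kinematics,get_image,camera_model,order
def ray(n,u,v):
    m=camera_model(n);K=m["camera_matrix"];W=m["world_from_camera"]
    p=cv2.undistortPoints(np.array([[[u,v]]],float),K,np.array(m["dist_coeffs"]))[0,0]
    return W[:3,3],W[:3,:3]@np.array([p[0],-p[1],-1])
def atz(n,u,v,z):
    o,d=ray(n,u,v);return o+d*(z-o[2])/d[2]
def proj(n,P):
    m=camera_model(n);K=m["camera_matrix"];W=m["world_from_camera"]
    P=np.atleast_2d(P)
    c=(P-W[:3,3])@W[:3,:3]; c=c*[1,-1,-1]
    return cv2.projectPoints(c,np.zeros(3),np.zeros(3),K,np.array(m["dist_coeffs"]))[0][:,0]
def crop(n,im,x0,y0,x1,y1,s,f):
    cv2.imwrite(f,cv2.resize(im[y0:y1,x0:x1,::-1],None,fx=s,fy=s,interpolation=cv2.INTER_CUBIC))
E
python3 - <<'E'
from h import *
T=lambda x,y,z:np.round(atz("top",(x+.5)/4.4-.5+310,(y+.5)/4.4-.5+120,z),1)
S=lambda x,y,z:np.round(atz("side",(x+.5)/6-.5+200,(y+.5)/6-.5+145,z),1)
print("bar top", [T(*p,92) for p in((207,300),(228,296),(245,365),(224,371))])
print("bar top side", [S(*p,92) for p in((384,122),(460,122))])
print("tab top", [T(*p,69) for p in((231,484),(250,482),(258,530),(238,534))])
print("tab top side", [S(*p,69) for p in((586,166),(644,166))])
print("roof",[T(*p,38) for p in((128,284),(143,410),(298,390),(277,265))])
print("plate",[T(*p,24) for p in((190,547),(281,538),(172,410),(262,396))])
print("base",[T(*p,12) for p in((140,547),(318,523),(92,190))])
print("mat",[atz("top",*p,3).round(1) for p in((228,190),(292,193),(287,282),(221,279))])
E
```

```text
bar top [array([ 607.5, -256.7,   92. ]), array([ 609.4, -267.8,   92. ]), array([ 572.5, -274.9,   92. ]), array([ 569.6, -263.8,   92. ])]
bar top side [array([ 608.8, -264. ,   92. ]), array([ 574.5, -266.5,   92. ])]
tab top [array([ 513.1, -268.4,   69. ]), array([ 514. , -278.5,   69. ]), array([ 488.5, -281.4,   69. ]), array([ 486.6, -270.8,   69. ])]
tab top side [array([ 517. , -272.8,   69. ]), array([ 490.5, -274.8,   69. ])]
roof [array([ 628.5, -222.4,   38. ]), array([ 558.4, -227.7,   38. ]), array([ 567.6, -312.3,   38. ]), array([ 637.3, -304.4,   38. ])]
plate [array([ 484.6, -251.9,   24. ]), array([ 488.5, -301.6,   24. ]), array([ 560.3, -245.4,   24. ]), array([ 567. , -295.1,   24. ])]
base [array([ 486.4, -226.2,   12. ]), array([ 497.5, -324.5,   12. ]), array([ 688.5, -207.5,   12. ])]
mat [array([627.2,  48.1,   3. ]), array([ 616.2, -110.4,    3. ]), array([398.1, -92.7,   3. ]), array([408.5,  66.4,   3. ])]
```

Run:
```python
from h import *
o=[180,0,10.6]
bot.move_gripper(45,40)
bot.reach([590,-265.8,160],o)
bot.move_l([590,-265.8,110],feed=100)
im=get_image("top");crop("t",im,310,120,410,255,4.4,"pics/t1.png")
im=get_image("side");crop("t",im,200,120,330,215,6,"pics/s1.png")
s=bot.get_obs();print(s["clock"],s["tcp_pos"],s["eef_rot"],s["finger_gap"])
```

```text
2.925 [ 590.42179751 -266.12954674  110.97136332] [ 1.79952772e+02 -6.67267968e-02  1.05934393e+01] 44.88113212335297
```

View pics/t1.png

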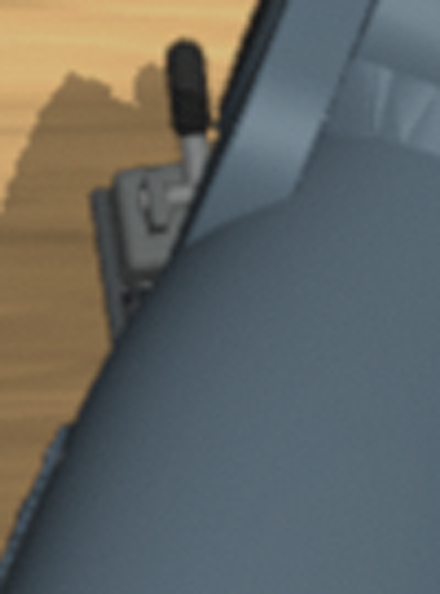

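View pics/s1.png

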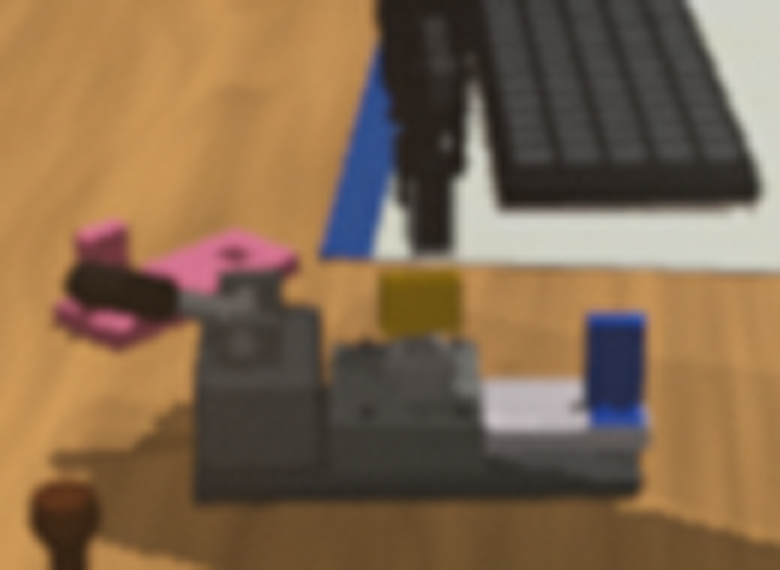

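Run:
```python
from h import *
print(bot.move_l([590,-265.8,61.5],feed=60,guard=8))
bot.move_gripper(0,45)
s=bot.get_obs();print(s["clock"],s["tcp_pos"],s["ft_force"],s["finger_gap"])
im=get_image("side");crop("t",im,200,120,330,215,6,"pics/s2.png")
```

```text
False
4.275 [ 590.25799783 -266.69067576   62.05164888] [-0.50473568 -5.16054548  2.75136136] 11.281730556841618
```

View pics/s2.png

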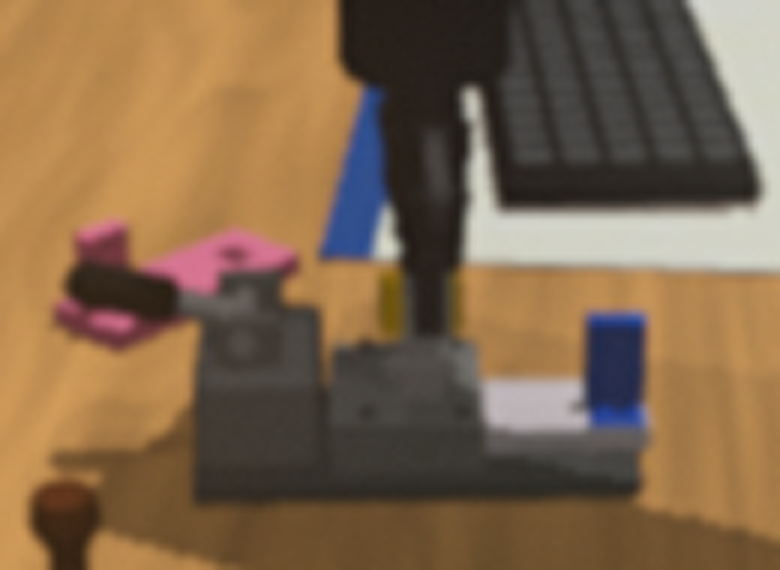

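Run:
```python
from h import *
f=lambda t:(lambda s:print(t,s["clock"],s["tcp_pos"].round(1),s["eef_rot"].round(1),s["ft_force"].round(1),s["ft_torque"].round(2),round(s["finger_gap"],1)))(bot.get_obs())
bot.move_l([590,-266.5,82],feed=40,guard=30); f("up")
for i in range(1,5):
    a=10.6+18*i
    r=bot.move_l([590+i*.35,-266.6,82],rot=[180,0,a],feed=40,guard=30); f(r)
im=get_image("side");crop("t",im,200,120,330,215,6,"pics/s3.png")
```

```text
up 4.9917 [ 590.1 -266.7   81.7] [180.   -0.   10.6] [ 3.5 -5.3 -7. ] [-0.92 -0.87  0.03] 11.2
False 5.4583 [ 590.3 -267.3   81.7] [179.9   0.   28.6] [ 2.2 -8.5 -6.9] [-1.65 -0.58 -0.04] 11.3
False 5.925 [ 590.7 -267.8   81.8] [1.799e+02 1.000e-01 4.660e+01] [  3.  -10.7  -7.9] [-2.3  -0.62 -0.06] 11.5
False 6.3917 [ 591.2 -268.2   81.9] [1.799e+02 1.000e-01 6.460e+01] [  3.6 -13.4  -7.4] [-2.79 -0.74 -0.05] 11.5
False 6.8583 [ 591.8 -268.4   82.1] [179.9   0.2  82.6] [  5.2 -15.   -7.4] [-3.14 -0.99 -0.03] 11.4
```

View pics/s3.png

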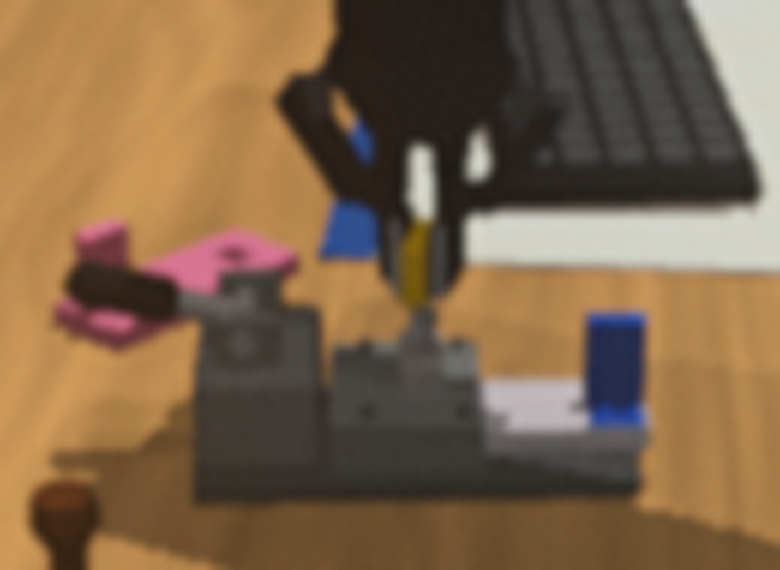

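Run:
```python
from h import *
f=lambda t:(lambda s:print(t,s["clock"],s["tcp_pos"].round(1),s["eef_rot"].round(1),s["ft_force"].round(1),s["ft_torque"].round(2),round(s["finger_gap"],1)))(bot.get_obs())
bot.move_l([591.8,-268.5,78],feed=30,guard=30); f("down")
bot.move_gripper(30); f("open")
bot.dwell(.4)
bot.move_l([591.8,-268.5,150],feed=100,guard=15); f("up")
im=get_image("side");crop("t",im,200,120,330,215,6,"pics/s4.png")
```

```text
down 7.2083 [ 591.9 -268.7   77.5] [-180.     0.    82.6] [ 3.5 -5.1 -6.7] [-1.08 -0.73 -0.  ] 11.2
open 7.525 [ 591.8 -268.3   78.1] [-180.    -0.    82.6] [ 0.1 -0.3  0.3] [0.05 0.01 0.01] 30.2
up 8.7917 [ 591.5 -268.4  149.3] [-180.    -0.    82.6] [ 0.1 -0.5  0. ] [ 0.04  0.02 -0.04] 30.0
```

View pics/s4.png

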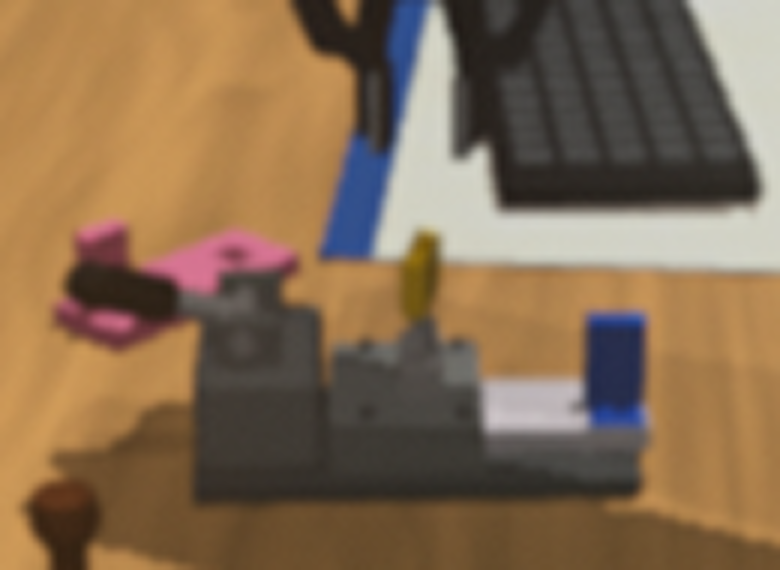

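The plunger stays latched: in the side crop the bar is raised and edge-on at about (420,275). Next is the tab.

Run:
```python
from h import *
f=lambda t:(lambda s:print(t,s["clock"],s["tcp_pos"].round(1),s["eef_rot"].round(1),s["ft_force"].round(1),s["ft_torque"].round(2),round(s["finger_gap"],1)))(bot.get_obs())
o=[180,0,5.3]
bot.move_gripper(50,30)
bot.reach([502,-275.5,120],o)
print(bot.move_l([502,-275.5,36],feed=80,guard=8)); f("down")
bot.move_gripper(0,30); f("grip")
im=get_image("side");crop("t",im,200,120,330,215,6,"pics/s5.png")
```

```text
False
down 11.5417 [ 502.3 -275.7   36.5] [180.   -0.    5.3] [0.1 0.3 0.2] [-0.    0.03 -0.08] 50.0
grip 11.9667 [ 502.2 -275.6   36.3] [180.   -0.    5.3] [-1.1  0.9  4.4] [ 0.15  0.16 -0.01] 11.5
```

View pics/s5.png

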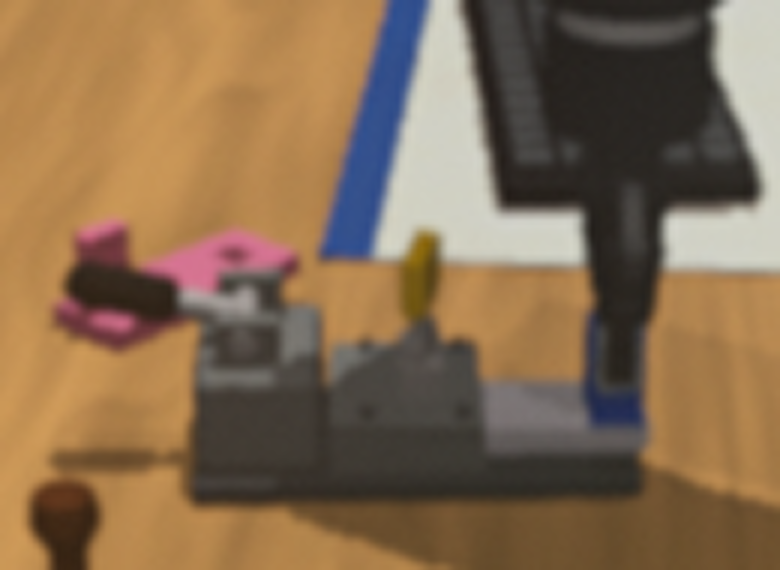

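Run:
```python
from h import *
f=lambda t:(lambda s:print(t,s["clock"],s["tcp_pos"].round(1),s["eef_rot"].round(1),s["ft_force"].round(1),s["ft_torque"].round(2),round(s["finger_gap"],1)))(bot.get_obs())
bot.move_gripper(0,80)
c,s=np.cos(np.radians(5.3)),np.sin(np.radians(5.3))
p=np.array([502.,-275.5,36.2])
for d in (20,50,85):
    print(bot.move_l(p-[d*c,d*s,0],feed=60,guard=20)); f(d)
im=get_image("side");crop("t",im,200,120,360,240,5,"pics/s6.png")
```

```text
False
20 12.7167 [ 480.6 -277.5   36.4] [1.8e+02 1.0e-01 5.3e+00] [-7.8 -0.1 12.5] [-0.    1.42  0.05] 10.8
False
50 13.3667 [ 450.6 -280.2   36.3] [1.8e+02 1.0e-01 5.3e+00] [-9.9  0.1 15. ] [ 0.07  1.57 -0.06] 10.9
False
85 14.1 [ 416.7 -283.4   36.2] [-1.8e+02  1.0e-01  5.3e+00] [-4.  -0.4  5.4] [0.03 0.6  0.05] 10.8
```

View pics/s6.png

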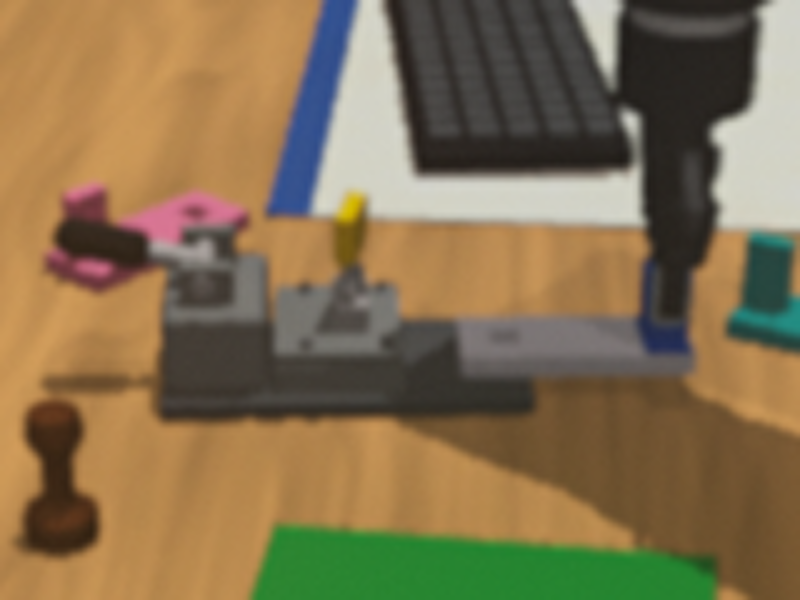

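Run:
```python
from h import *
f=lambda t:(lambda s:print(t,s["clock"],s["tcp_pos"].round(1),s["eef_rot"].round(1),s["ft_force"].round(1),s["ft_torque"].round(2),round(s["finger_gap"],1)))(bot.get_obs())
q=bot.get_obs()["tcp_pos"]
bot.move_l([q[0],q[1],110],feed=80); f("lift")
bot.move_l([462.7,-18,110],rot=[180,0,-4.6],feed=120); f("over")
bot.move_l([462.7,-18,50],feed=80); f("low")
im=get_image("side");crop("t",im,200,120,360,260,5,"pics/s7.png")
im=get_image("top");cv2.imwrite("pics/t7.png",im[:,:,::-1])
```

```text
lift 15.225 [ 416.6 -283.2  109.5] [-180.     0.     5.3] [ 0.  -0.5 -0.7] [ 0.02 -0.   -0.01] 10.8Traceback (most recent call last):
  File "<stdin>", line 5, in <module>
bench.Unreachable: the arm cannot follow that straight line within its joint ranges
```

Run:
```python
from h import *
print(bot.get_obs()["joint_pos"].round(1))
for y in(-200,-100,-18):
  for yaw in(5.3,-4.6,-15,175.4): print(y,yaw,kinematics.ik([462.7,y,110],[180,0,yaw]))
im=get_image("side");crop("t",im,200,120,360,240,5,"pics/s7.png")
```

```text
[-34.2  15.9 -15.2  59.    0.  140.5]
-200 5.3 [-23.37619806  15.8856679  -15.12135975  58.99297235   0.
 151.32380194]
-200 -4.6 [-23.37619806  15.8856679  -15.12135975  58.99297235   0.
 161.22380194]
-200 -15 [-23.37619806  15.8856679  -15.12135975  58.99297235   0.
 171.62380194]
-200 175.4 [-23.37619806  15.8856679  -15.12135975  58.99297235   0.
 -18.77619806]
-100 5.3 [-12.195353    12.49832679 -19.60045712  57.90121609   0.
 162.504647  ]
-100 -4.6 [-12.195353    12.49832679 -19.60045712  57.90121609   0.
 172.404647  ]
-100 -15 [ -12.195353     12.49832679  -19.60045712   57.90121609    0.
 -177.195353  ]
-100 175.4 [-12.195353    12.49832679 -19.60045712  57.90121609   0.
  -7.595353  ]
-18 5.3 [ -2.22780256  11.35418174 -21.0570316   57.58878666   0.
 172.47219744]
-18 -4.6 [  -2.22780256   11.35418174  -21.0570316    57.58878666    0.
 -177.62780256]
-18 -15 [  -2.22780256   11.35418174  -21.0570316    57.58878666    0.
 -167.22780256]
-18 175.4 [ -2.22780256  11.35418174 -21.0570316   57.58878666   0.
   2.37219744]
```

View pics/s7.png

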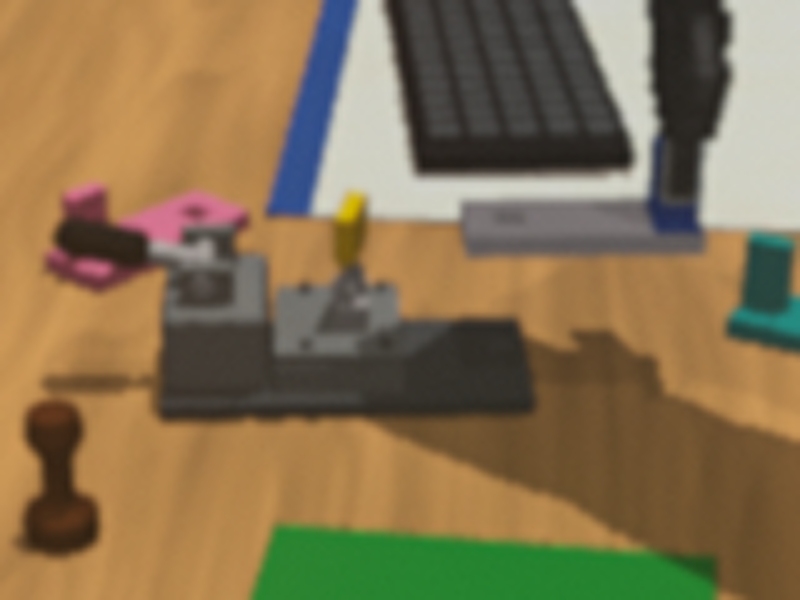

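Run:
```python
from h import *
f=lambda t:(lambda s:print(t,s["clock"],s["tcp_pos"].round(1),s["eef_rot"].round(1),s["ft_force"].round(1),s["ft_torque"].round(2),round(s["finger_gap"],1)))(bot.get_obs())
bot.move_l([462.7,-26.6,110],rot=[180,0,5.3],feed=120); f("over")
bot.move_l([462.7,-26.6,50],feed=80); f("low")
im=get_image("side");crop("t",im,200,150,360,270,5,"pics/s8.png")
im=get_image("top");cv2.imwrite("pics/t8.png",im[:,:,::-1])
```

```text
over 17.6 [462.6 -26.9 110. ] [180.    0.    5.3] [-0.9 -0.3 -0.5] [-0.04  0.05  0.03] 11.1
low 18.5 [463.  -26.6  50.4] [180.   -0.    5.3] [-0.3 -0.1 -1.3] [-0.01  0.02  0.02] 11.3
```

View pics/s8.png

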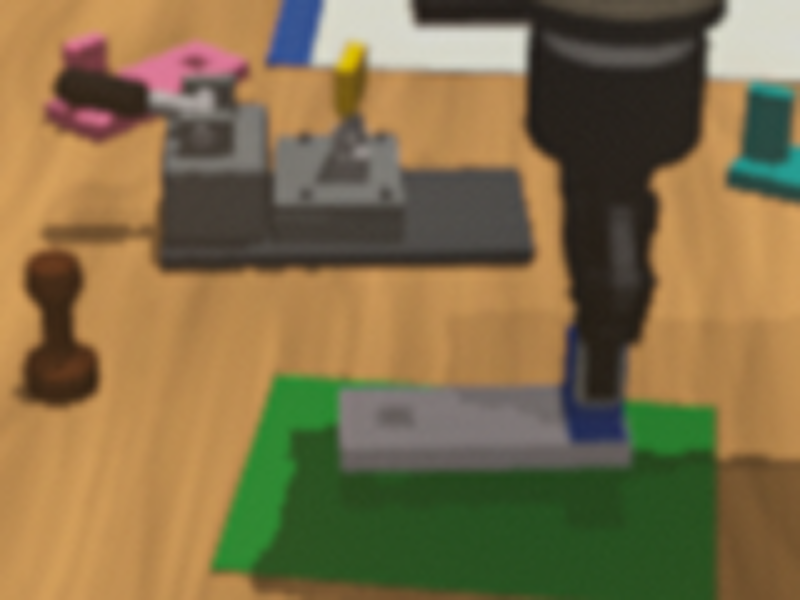

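View pics/t8.png

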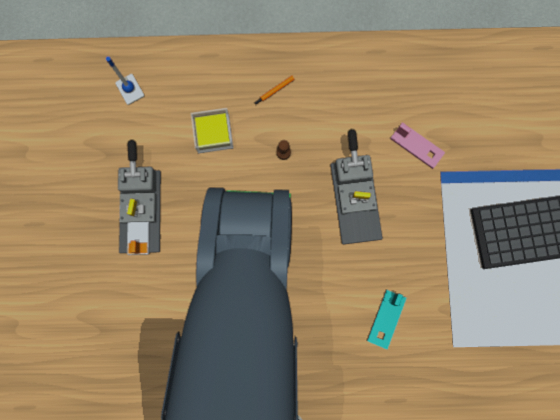

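Run:
```python
from h import *
f=lambda t:(lambda s:print(t,s["clock"],s["tcp_pos"].round(1),s["eef_rot"].round(1),s["ft_force"].round(1),s["ft_torque"].round(2),round(s["finger_gap"],1)))(bot.get_obs())
bot.move_l([462.7,-26.6,32],feed=40,guard=6); f("a")
print(bot.move_l([462.7,-26.6,24],feed=10,guard=3)); f("down")
im=get_image("side");crop("t",im,200,150,360,270,5,"pics/s9.png")
```

```text
a 19.2 [462.6 -26.6  31.9] [-180.     0.     5.3] [ 0.1 -0.9 -0.9] [-0.03  0.04 -0.02] 11.0
True
down 19.7333 [462.7 -26.6  27.3] [180.   -0.    5.3] [-0.6  0.5  7.2] [ 0.06  0.19 -0.05] 10.9
```

View pics/s9.png

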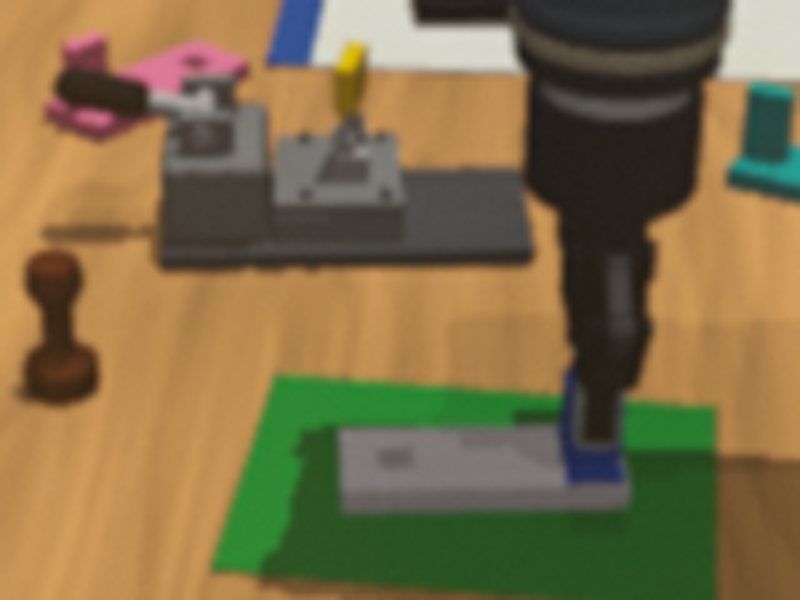

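Contact came at TCP z 27.3, and 27 was expected. The carrier lies flat on the mat, so I'll release it and retreat.

Run:
```python
from h import *
f=lambda t:(lambda s:print(t,s["clock"],s["tcp_pos"].round(1),s["eef_rot"].round(1),s["ft_force"].round(1),s["ft_torque"].round(2),round(s["finger_gap"],1)))(bot.get_obs())
bot.move_gripper(50,30); f("open")
bot.move_l([462.7,-26.6,200],feed=120,guard=10); f("up")
bot.reach([300,-200,280],[180,0,0]); f("away")
im=get_image("side");crop("t",im,200,150,360,270,5,"pics/s10.png")
im=get_image("top");cv2.imwrite("pics/t10.png",im[:,:,::-1])
crop("t",im,200,120,400,290,4,"pics/t10c.png")
```

```text
open 20.2417 [462.2 -26.6  26.9] [-1.8e+02  1.0e-01  5.3e+00] [-0.8  0.3  0.3] [-0.    0.03 -0.  ] 49.9
up 21.8333 [462.4 -26.6 199.4] [-1.8e+02  1.0e-01  5.3e+00] [ 0.1  0.5 -0.9] [ 0.04 -0.06  0.04] 50.0
away 22.8167 [ 300.5 -199.7  279.6] [-180.    0.    0.] [1.2 0.  0.2] [ 0.06 -0.04  0.04] 49.6
```

View pics/s10.png

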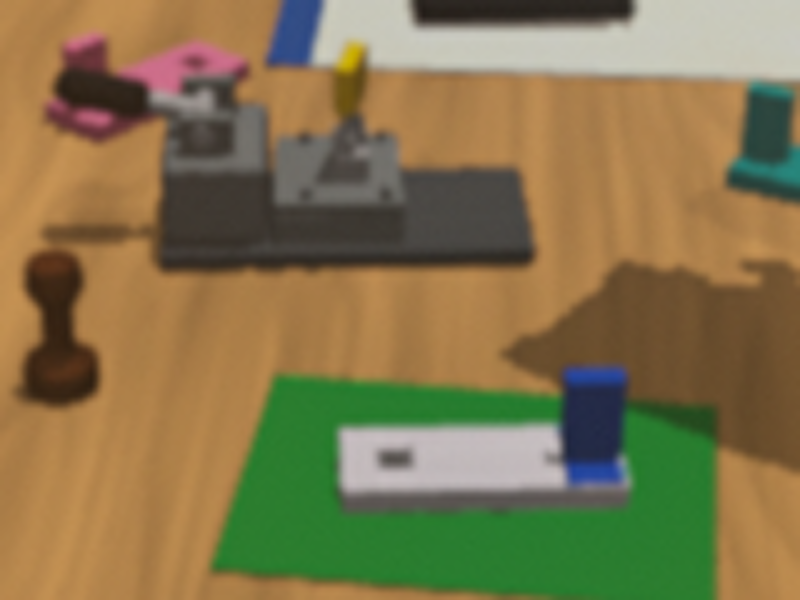

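View pics/t10.png

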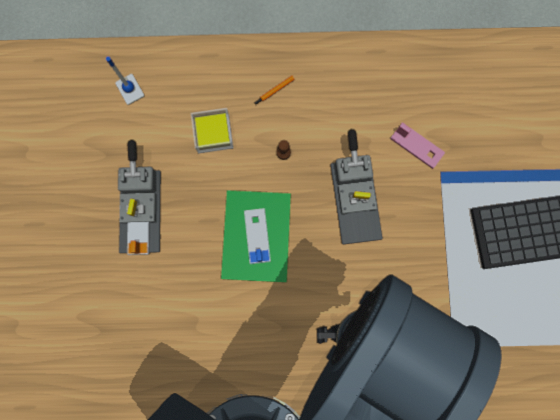

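View pics/t10c.png

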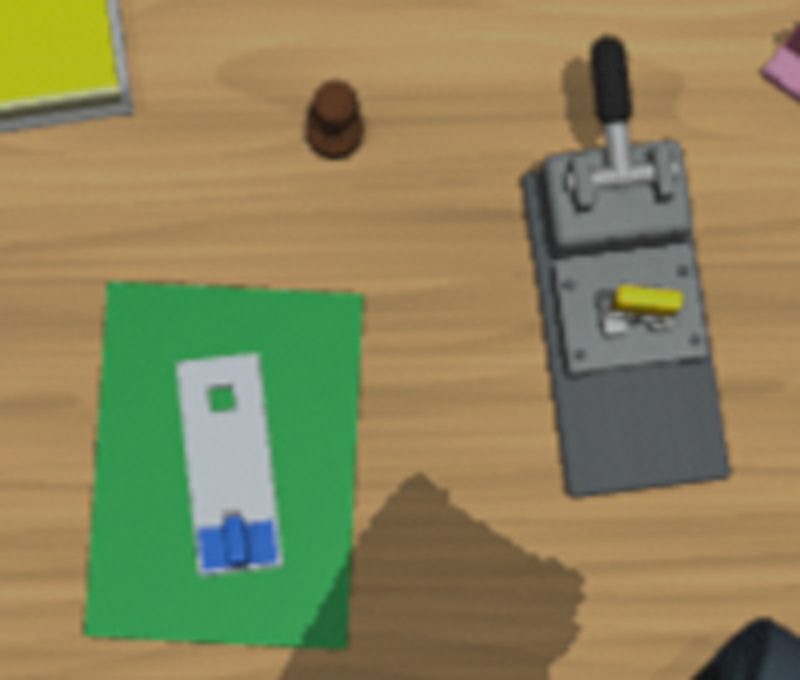

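The carrier lies flat in the middle of the mat: plate centre at about (230,463) in the crop, against about (226,465) for the mat. The plunger is still latched, and the other items look unmoved. Handing in.

Run:
```python
from bench import order
order.close_job()
```

```text
the job is handed in; nothing more can be done
```

I finished the job and handed it in at about 23 s on the robot's clock; no verdict was reported.

**What I did:** I raised the blue punch's plunger about 20 mm, twisted it 72° and eased it down until it latched, then let go. I pulled the blue-tabbed carrier 85 mm out by its tab, lifted it clear and lowered it onto the mat. It touched down at a TCP height of 27.3 mm, where 27 was expected.

**Last checks:**
- **Carrier:** in the final pictures it lies flat and released with the tab up, its centre within a few millimetres of the mat's centre. It is turned about 10° from the mat's long axis because the last joint ran out of range; the task sets no limit on that.
- **Plunger:** it is still up and turned across the punch. I judged this by eye and did not measure its height.
- **Everything else:** the orange punch and its carrier, the stamp, the memo box and the pink and turquoise look-alikes look unmoved. The arm stands clear of everything.

**Disagreement:** my first fix on the plunger axis was about 2 mm off, which gave up to 15 N of side force during the twist. I corrected for it before releasing.

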